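# Sleeve the spindle stand, kick its leg down and hold it upright

## Robot

A 7-joint arm with a two-finger parallel gripper is mounted at the origin on a cart in front of the work surface, level with it; the furniture and walls round the work are solid. World frame = base frame: x ahead of the robot, y to its left, z up, the work surface at z = 0. Lengths are in m, angles in rad, forces in N, time in s.
With the tool pointing down it reaches from about 0.4 to 0.85 m from the base axis. Payload 10.4 kg.
Tool frame: the origin (TCP) lies at the very end of the fingers, on their centre line; the grasp point (between the pads) lies 19 mm behind it (manip.pinch_z is the distance from the TCP to the grasp point, in m); z points along the fingers, y is the line along which they close (so a half turn about z gives the same grasp; the last joint's range is limited). The gripper opens to 85 mm and grips with 20 to 120 N. Pads are 22 mm wide; open, the fingers measure 114 mm over their backs; the gripper's body (76 mm by 85 mm) begins 54 mm behind the grasp point. The pads swing forward as they close: fully open they stand 13 mm farther back than shut.
Start: joints at [-1.224, 0.332, -0.065, 1.46, 0.022, 1.35, -0.088], TCP at [0.226, 0.583, 0.209] pointing down, gripper open.
Joint ranges: [-2.6, 2.6], [-0.5, 2.12], [-1.47, 1.34], [0.16, 2.42], [-1.27, 4.41], [0.06, 2.06], [-2.6, 2.6]. Speed limits (rad/s): [2.22, 2.22, 2.79, 2.79, 3.14, 3.14, 3.14].

## Interface

Orientations are given as a unit quaternion [x, y, z, w].
In Python, from workcell import manip gives the robot as it stands. The module is installed in compiled form; this text tells all that it offers.
- The arm moves only by the shell command python3 -m creep 'ROWS' [OPENING] [FORCE]. ROWS is a JSON object of lists of equal length, an entry for each row: "slide": the shift along the tool's x, y, z in m, a list of three; "twist": the turn about the tool's z in degrees. A call has 1 to 8 rows; each row shifts and turns the commanded pose from where the row before left it, along the tool's axes as they then stand; what a row does not reach is not made up. A row lasts 1/8 s, in which the tool goes at most 62.5 mm and 10.7 degrees, less where a joint would pass 70% of its speed; a pose out of reach is approached as far as the arm can. A call with a gripper value outside its range is refused whole. OPENING is the opening in per cent of the stroke, from 0 (shut) to 100 (fully open), set as the call begins (- or left out, the last holds). The fingers move at their own pace and stop on an object; FORCE is the grip in N (left out, the last holds). Time passes only in rows, so rows that do not move let the fingers close. It gives the time, the measured TCP pose, the force, the opening and the grip force at its end, in the units of the state.
- manip.get_obs(): the state, without advancing time (a new reading comes with each control period).
- manip.camera(name): name is "side" or "top" or "wrist"; returns (picture, depth): 480x640x3 uint8, blue, green, red; 480x640 float32, m along the optical axis (not along the pixel's ray), 0 where there is no reading.
- manip.camera_params(name): a dict with "intrinsics" (3x3 intrinsics, pixels), "R" (3x3) and "t" (3): a world point X has camera coordinates R X + t. Camera axes: x right, y down, z forward; pixel columns grow to the right and rows downward; lengths in m; the calibration is good to about 2 mm. A picture is of the moment at which its call begins: read the wrist's pose just before it. camera_params takes no time and is no camera call; for the wrist camera it gives the pose at the moment of the call.
- manip.hand_in(): hands the job in; it is judged then, once.
The state is a dict: "clock": time; "joint_pos": joint angles; "joint_velocities": joint speeds; "tau": joint torques, N m; "position": TCP position; "ee_rot": TCP orientation; "ft_force": force on the tool from outside, world axes, zero at the start; "torque": the same for the moment, N m; "grip_width": opening from 0.0 (shut) to 1.0 (fully open); "grasp_force": force on a finger pad.
Only numpy, scipy, OpenCV 4.12 (cv2) and the standard library are available. Lean on these libraries where they do the work, as an engineer would, in place of code of your own. Each camera call takes 0.05 s, during which the arm holds its last target. There are 200 camera calls.

## Task

Get the folding spindle stand ready for its rotor: pick up the taller of the two loose steel rings (the sleeve), slide it over the upright spindle until it sits fully on the shoulder, and let go of it. Then flip the stand's kick leg outward over centre so that it drops fully down to its stop; its weight makes the mast lean over towards the leg. Take hold of the top of the mast (spindle or sleeve), bring the mast back upright and finish while holding it there, with the sleeve still on the shoulder, the leg still down, and everything else on the table left where it was.

Things in the scene. Friction and masses are not known exactly. Their poses are not given: they have to be found in the camera images.
- stand: Grey metal spindle stand bolted to the table. Origin on the table under the mast, z up. Base plate 110 (x) x 140 (y) x 10 mm with a tongue to y = +195 where the leg lands. A 22 mm square mast, hinged about x, has a crossbar along y at 109 mm height: leg pivot at y = +100, dark counterweight (36 mm across) to y = -92. On the mast a 40 mm round shoulder and a steel spindle above it.
- mast (a joint): Lean of the mast, rad: 0 upright, positive towards the stand's +y (the leg's side); stops at -0.14 and +0.14. Hinge friction lets the mast stand by itself while the leg is folded up; with the leg down it leans over to +0.14 and takes about 2 N at the spindle to be raised, and must be held.
- mast_hinge (a point): Point on the mast's hinge axis, 24 mm above the table over the stand's origin; axes: z along the mast (up to the spindle), y towards the leg.
- shoulder (a point): Centre of the shoulder's upper face, where the sleeve sits: 170 mm up the mast from its hinge, 194 mm above the table. z along the spindle, y towards the leg.
- spindle_top (a point): Centre of the spindle's top. The spindle is 16 mm in diameter and stands 62 mm above the shoulder, its last 5 mm tapered; 30 mm of it show above the seated sleeve. Axes as the shoulder's.
- kick_leg (a joint): Angle of the kick leg on the mast, rad: 0 is folded up, the leg pointing up and 0.175 rad inward, resting by its weight. At 0.175 (mast upright) it stands vertical, which is its centre; beyond that it swings outward and falls by itself, slowed by a damped hinge, to its stop at 2.53, where it points outward and down.
- leg_hinge (a point): Pivot of the kick leg on the crossbar, 100 mm from the mast; the axis is parallel to the stand's x axis.
- leg_foot (a point): Centre of the leg's foot, a rubber roller 12 mm in diameter, 18 mm long along the stand's x, 95 mm from the leg's pivot; the leg is a 10 mm round rod. Folded up it is about 203 mm above the table and 84 mm from the mast's centre line. Pinched along the stand's x it turns between the fingers as the leg swings.
- sleeve_center (a point): Centre of the sleeve, the taller steel ring: outer diameter 44, bore 19, height 32 mm, standing on its end, z along its bore; 90 g. Centre 16 mm above its underside. Between the rings and the stand stands a microscope, up to 0.40 m tall: carry the sleeve over it or well round it.
- collar: Bystander: the shorter steel ring, same diameters, 14 mm high; origin in its underside. The two rings may have swapped places.
- saline_bottle: Bystander: white reagent bottle with blue cap, 48 mm diameter, 88 mm high; origin in its underside.
- citrate_bottle: Bystander: white reagent bottle with green cap, 40 mm diameter, 75 mm high; origin in its underside.
- timer: Bystander: white bench timer with a round dial, 51x64x57 mm; origin in its underside.
- sleeve: The same sleeve, origin in the centre of its underside.
There are look-alikes about, which are no part of the job. There is more than one size of the sleeve; the job needs the largest.

How it is judged:
On the way, in this order (a step that is already met when the one before it is completed fails the run):
1. the sleeve sits on the shoulder, let go, with the leg still folded up (z of sleeve_center in the frame of shoulder between 0.012 and 0.02 m and x of sleeve_center in the frame of shoulder between -0.004 and 0.004 m and y of sleeve_center in the frame of shoulder between -0.004 and 0.004 m and contact force between the fingers and sleeve below 0.1 N and value of joint kick_leg below 2 rad), for 0.2 s.
2. the kick leg is down at its stop, the sleeve still on (z of sleeve_center in the frame of shoulder between 0.012 and 0.02 m and x of sleeve_center in the frame of shoulder between -0.004 and 0.004 m and y of sleeve_center in the frame of shoulder between -0.004 and 0.004 m and value of joint kick_leg above 2.4 rad), for 0.2 s.
At the end, for the whole second after the job is handed in: The robot is holding the mast's top (fingers on spindle or sleeve with more than 1 N, grasp point within 75 mm of the spindle's top), the mast is within 0.05 rad of upright and still, the sleeve sits on the shoulder (within 4 mm) and the leg is down (joint above 2.4 rad) (all of step 2 and value of joint mast between -0.05 and 0.05 rad and (contact force between the fingers and stand above 1 N or contact force between the fingers and sleeve above 1 N) and distance between the grasp point and spindle_top below 0.075 m and linear speed of sleeve below 0.02 m/s); the arm keeps its last pose, push and grip.
It fails at once if the collar is moved more than 30 mm (distance of collar from where it was at the start of the episode above 0.03 m).
It fails at once if the saline bottle is moved more than 30 mm (distance of saline_bottle from where it was at the start of the episode above 0.03 m).
It fails at once if the citrate bottle is moved more than 30 mm (distance of citrate_bottle from where it was at the start of the episode above 0.03 m).
It fails at once if the timer is moved more than 30 mm (distance of timer from where it was at the start of the episode above 0.03 m).
It also fails if it takes over 69 s, if anything falls off the work surface, if the arm or the gripper's body presses on something with over 40 N, if the wrist force passes 120 N, or if a joint passes its speed limit or range.

## Working session

There is one attempt and no reset: what is moved stays moved. The work goes in short steps, Python scripts to look and compute and a shell command to move; the robot and the scene stay as the last step left them, time stands still between calls to the robot, and variables do not carry over. Pictures are saved under pics/ and viewed, at most 10 in all, crops included, and the job is handed in when it is done.

```bash
mkdir -p pics; ls; python3 - <<'E'
from workcell import manip
import cv2,numpy as np
np.set_printoptions(precision=4,suppress=True)
o=manip.get_obs();print(o)
for n in("side","top","wrist"):
    p=manip.camera_params(n);print(n,p)
    im,d=manip.camera(n);cv2.imwrite(f"pics/{n}0.png",im);np.save(f"pics/{n}0.npy",d)
E
```

```text
pics
{'clock': 0.0, 'joint_pos': array([-1.2236,  0.3329, -0.0647,  1.461 ,  0.0216,  1.3499, -0.0885]), 'joint_velocities': array([ 0.0006,  0.0001,  0.0004,  0.0006,  0.0005, -0.0014, -0.0011]), 'tau': array([  0.0014, -62.5445,   0.0504, -39.1601,   0.0164,   0.0098,
        -0.    ]), 'position': array([0.2258, 0.5823, 0.208 ]), 'ee_rot': array([ 0.1839,  0.9829, -0.0007, -0.0001]), 'ft_force': array([-0.3943, -0.6744,  0.8795]), 'torque': array([ 0.0024, -0.0342, -0.0396]), 'grasp_force': 0.0, 'grip_width': 0.9959507285931656}
side {'intrinsics': array([[461.5301,   0.    , 319.1188],
       [  0.    , 461.5301, 239.852 ],
       [  0.    ,   0.    ,   1.    ]]), 'R': array([[ 0.4101, -0.912 ,  0.0102],
       [-0.6222, -0.288 , -0.728 ],
       [ 0.6668,  0.2922, -0.6855]]), 't': array([-0.1808,  0.4727,  0.883 ])}
top {'intrinsics': array([[485.6665,   0.    , 323.6968],
       [  0.    , 485.6665, 231.6858],
       [  0.    ,   0.    ,   1.    ]]), 'R': array([[ 0.0005, -1.    , -0.0025],
       [-0.9925, -0.0002, -0.1223],
       [ 0.1223,  0.0026, -0.9925]]), 't': array([0.0206, 0.5405, 1.4935])}
wrist {'intrinsics': array([[413.5888,   0.    , 314.8291],
       [  0.    , 413.5888, 237.4618],
       [  0.    ,   0.    ,   1.    ]]), 'R': array([[ 0.3614,  0.9324, -0.0011],
       [ 0.9006, -0.3488,  0.2594],
       [ 0.2415, -0.0948, -0.9658]]), 't': array([-0.6249, -0.0332,  0.3783])}
```

View pics/side0.png

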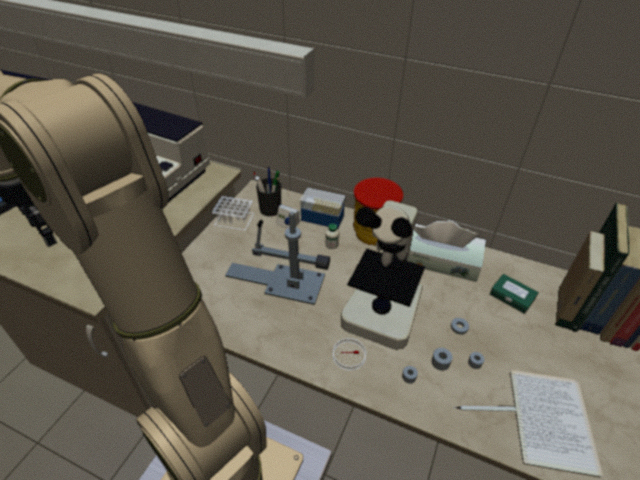

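View pics/top0.png

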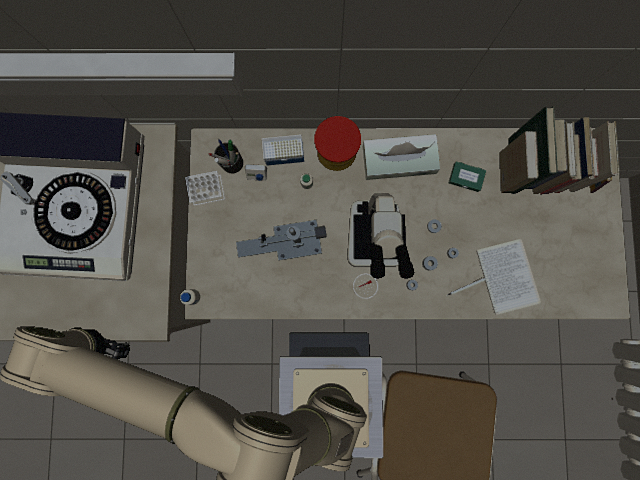

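The side view shows the stand with its leg folded up at about (260,230) and the microscope at (385,270). There are four rings: one at (442,358) that looks tall and large, a flat one at (460,325), and small ones at (410,373) and (476,359). The top view has the stand at (293,232), the leg towards the left, and the rings at (430,263), (434,226), (411,284) and (452,253). Next I'll measure with depth.

```bash
cat > h.py <<'E'
from workcell import manip
import cv2,numpy as np
np.set_printoptions(precision=4,suppress=True)
def cloud(n,d,p=None):
    p=p or manip.camera_params(n);K=p["intrinsics"]
    v,u=np.mgrid[:480,:640]
    c=np.stack([(u-K[0,2])/K[0,0]*d,(v-K[1,2])/K[1,1]*d,d],-1)
    w=(c-p["t"])@p["R"]; w[d==0]=np.nan
    return w
def ray(n,u,v,p=None):
    p=p or manip.camera_params(n);K=p["intrinsics"]
    return -p["R"].T@p["t"], p["R"].T@np.array([(u-K[0,2])/K[0,0],(v-K[1,2])/K[1,1],1])
def onz(n,u,v,z,p=None):
    o,r=ray(n,u,v,p);return o+r*(z-o[2])/r[2]
E
python3 - <<'E'
from h import *
for n,cs in(("top",[(430,263),(434,226),(411,284),(452,253)]),("side",[(442,358),(460,325),(410,373),(476,359)])):
    w=cloud(n,np.load(f"pics/{n}0.npy"))
    for u,v in cs:
        q=w[v-14:v+15,u-14:u+15].reshape(-1,3);q=q[q[:,2]>0.006]
        t=np.nanpercentile(q[:,2],90);s=q[q[:,2]>t-.004]
        print(n,u,v,len(q),"ztop",t,"mid",(s.min(0)+s.max(0))/2,"ext",np.ptp(s,0),s.mean(0))
w=cloud("top",np.load("pics/top0.npy"))
s=w[205:275,230:335].reshape(-1,3)
for a,b in((.003,.02),(.09,.14),(.14,.185),(.185,.2),(.2,.24),(.24,.3)):
    q=s[(s[:,2]>a)&(s[:,2]<b)]
    if len(q):print(a,b,len(q),q.min(0),q.max(0),q.mean(0))
im=cv2.imread("pics/top0.png")[195:300,225:335];a=cv2.resize(im,None,fx=4,fy=4,interpolation=2)
im=cv2.imread("pics/side0.png")[195:310,220:340];b=cv2.resize(im,None,fx=3.3,fy=3.3,interpolation=2)
h=min(len(a),len(b));cv2.imwrite("pics/st.png",np.hstack([a[:h],b[:h]])[:, :800]);print(a.shape,b.shape)
E
```

```text
top 430 263 208 ztop 0.035500797349081126 mid [ 0.4438 -0.312   0.0358] ext [0.0407 0.0415 0.0086] [ 0.4442 -0.3106  0.0342]
top 434 226 181 ztop 0.018509634438784693 mid [ 0.5607 -0.3299  0.0187] ext [0.0396 0.0395 0.0082] [ 0.5614 -0.3309  0.0175]
top 411 284 247 ztop 0.4190912731910632 mid [ 0.3989 -0.1722  0.4208] ext [0.0092 0.0303 0.0114] [ 0.4001 -0.1716  0.4197]
top 452 253 156 ztop 0.02627348755435445 mid [ 0.4758 -0.3846  0.0283] ext [0.0288 0.0324 0.0116] [ 0.4753 -0.3838  0.0256]
side 442 358 365 ztop 0.03405147411095872 mid [ 0.4408 -0.3129  0.0334] ext [0.0434 0.0421 0.0066] [ 0.4395 -0.3124  0.0327]
side 460 325 213 ztop 0.016407492738327114 mid [ 0.5583 -0.3315  0.0153] ext [0.0434 0.0427 0.0057] [ 0.5592 -0.3317  0.0148]
side 410 373 204 ztop 0.025903735960765787 mid [ 0.3724 -0.256   0.0253] ext [0.0308 0.0316 0.0068] [ 0.3721 -0.2557  0.0245]
side 476 359 202 ztop 0.02598418008954864 mid [ 0.4713 -0.3862  0.0249] ext [0.0355 0.0322 0.0058] [ 0.4724 -0.3863  0.0245]
0.003 0.02 2821 [ 0.4087 -0.0123  0.003 ] [0.631  0.3225 0.0198] [0.5136 0.153  0.0082]
0.09 0.14 418 [0.4877 0.0137 0.091 ] [0.5482 0.2147 0.1335] [0.5176 0.1021 0.1184]
0.14 0.185 5 [0.4986 0.197  0.1415] [0.5026 0.2031 0.1699] [0.5003 0.1998 0.1534]
0.185 0.2 120 [0.4968 0.0895 0.1859] [0.5372 0.1873 0.1999] [0.5164 0.1071 0.1941]
0.2 0.24 41 [0.4955 0.0921 0.2008] [0.5197 0.1952 0.2386] [0.5074 0.1642 0.2099]
0.24 0.3 29 [0.511  0.1001 0.2426] [0.5262 0.1139 0.26  ] [0.5177 0.1068 0.2533]
(420, 440, 3) (380, 396, 3)
```

View pics/st.png

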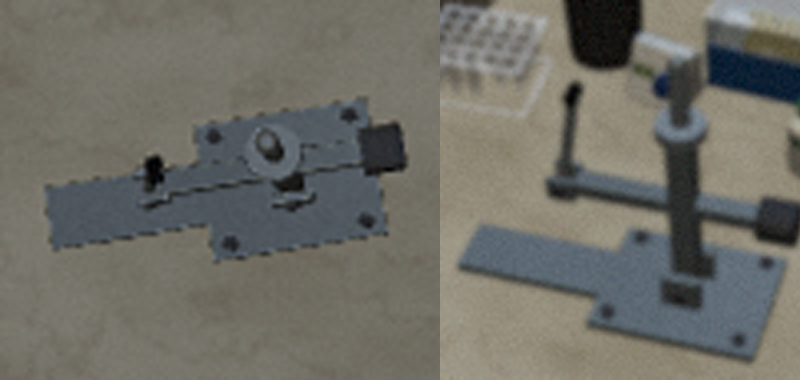

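The zoom shows the spindle near the middle, the foot (black) to its left and the leg folded up. The sleeve is at about (0.441,-0.312), with its top about 34 mm up. I'll get the stand's yaw and lift the arm while turning it.

```bash
python3 - <<'E'
from h import *
w=cloud("top",np.load("pics/top0.npy"));im=cv2.imread("pics/top0.png")
s=w[205:275,230:335].reshape(-1,3)
q=s[(s[:,2]>.105)&(s[:,2]<.13)];c=q[:,:2].mean(0);e=np.linalg.svd(q[:,:2]-c)[2][0];print("bar",len(q),c,e,np.degrees(np.arctan2(-e[0],e[1])))
q=s[(s[:,2]>.005)&(s[:,2]<.02)&(s[:,1]>.19)];print("tongue",cv2.minAreaRect(q[:,:2].astype(np.float32)))
q=s[(s[:,2]>.005)&(s[:,2]<.02)&(s[:,1]<.15)];print("plate",cv2.minAreaRect(q[:,:2].astype(np.float32)))
q=s[(s[:,2]>.19)&(s[:,1]>.15)];print("foot",q)
q=s[(s[:,2]>.245)&(s[:,1]<.15)];print("sp",q.mean(0),q[:,2].max())
q=s[(s[:,2]>.188)&(s[:,2]<.2)&(s[:,1]<.15)];print("sh",(q.max(0)+q.min(0))/2)
w=cloud("side",np.load("pics/side0.npy"));s=w[200:300,220:340].reshape(-1,3)
q=s[(s[:,2]>.19)&(s[:,1]>.15)&(s[:,1]<.25)&(s[:,0]<.56)];print("footside",q.mean(0),len(q),q.max(0))
q=s[(s[:,2]>.21)&(s[:,1]<.15)&(s[:,0]<.56)];print("spside",q.mean(0),len(q),q.max(0),q.min(0))
q=s[(s[:,2]>.188)&(s[:,2]<.2)&(s[:,1]<.15)&(s[:,0]<.56)];print("sh",(q.max(0)+q.min(0))/2)
E
python3 -m creep '{"slide":[[0,0,-0.05],[0,0,-0.05],[0,0,-0.05],[0,0,-0.05],[0,0,-0.05],[0,0,-0.05]],"twist":[10,10,10,10,10,10]}' 100
```

```text
bar 394 [0.5178 0.1021] [ 0.1631 -0.9866] -170.61139371994224
tongue ((0.5196635723114014, 0.2563098669052124), (0.2218131721019745, 0.13227473199367523), 0.04332149028778076)
plate ((0.5196539163589478, 0.06894631683826447), (0.16204190254211426, 0.2217894196510315), 89.88704681396484)
foot [[0.5128 0.1951 0.2047]
 [0.5129 0.1923 0.2046]
 [0.5121 0.1887 0.2111]
 [0.5128 0.1866 0.2053]
 [0.5093 0.1942 0.2108]
 [0.5096 0.1917 0.2089]
 [0.51   0.1894 0.2051]
 [0.5095 0.1861 0.209 ]
 [0.507  0.1947 0.2067]
 [0.5071 0.192  0.2059]
 [0.5071 0.1892 0.2061]
 [0.5075 0.1869 0.2021]
 [0.5077 0.1843 0.201 ]
 [0.5046 0.1952 0.2029]
 [0.5046 0.1923 0.2036]
 [0.5046 0.1895 0.2037]
 [0.5042 0.1864 0.2065]
 [0.5047 0.1841 0.2024]
 [0.5018 0.1951 0.2029]
 [0.5011 0.1915 0.2097]
 [0.5011 0.1887 0.2091]
 [0.502  0.187  0.2013]
 [0.5011 0.1832 0.2091]
 [0.4984 0.1915 0.2087]
 [0.4982 0.1885 0.2104]
 [0.4986 0.1862 0.2068]
 [0.4985 0.1833 0.208 ]
 [0.4955 0.1913 0.21  ]
 [0.496  0.1892 0.2052]
 [0.4968 0.1873 0.1976]]
sp [0.518  0.107  0.2545] 0.2600311381026346
sh [0.5185 0.1081 0.1942]
footside [0.5001 0.1875 0.2043] 43 [0.5132 0.1938 0.2102]
spside [0.5114 0.1043 0.2369] 113 [0.5197 0.114  0.2576] [0.5058 0.0978 0.2102]
sh [0.5149 0.1056 0.1934]
clock: 0.9
position: [0.2258, 0.5823, 0.5104]
ee_rot: [0.653, 0.757, 0.0, 0.0]
ft_force: [1.0, 1.4, 1.1]
grip_width: 0.999
grasp_force: 0.0
```

```bash
python3 -m creep '{"slide":[[-0.0577,0.021,0],[-0.0577,0.021,0],[-0.0577,0.021,0],[-0.0577,0.021,0],[-0.0577,0.021,0],[-0.0577,0.021,0],[-0.0577,0.021,0],[-0.0577,0.021,0]],"twist":[-1,0,0,0,0,0,0,0]}'
python3 -m creep '{"slide":[[-0.0568,-0.0108,0],[-0.0568,-0.0108,0],[-0.0568,-0.0108,0],[-0.0568,-0.0108,0],[-0.0568,-0.0108,0],[-0.0568,-0.0108,0],[-0.0568,-0.0108,0],[-0.0568,-0.0108,0]],"twist":[0,0,0,0,0,0,0,0]}'
python3 -m creep '{"slide":[[0,0,0.0],[0,0,0]],"twist":[0,0]}'
```

```text
clock: 1.9
position: [0.4697, 0.1541, 0.5087]
ee_rot: [0.644, 0.765, 0.0, -0.0]
ft_force: [0.7, 0.3, -0.4]
grip_width: 1.001
grasp_force: 0.0
clock: 2.9
position: [0.4614, -0.3079, 0.5089]
ee_rot: [0.643, 0.765, 0.0, 0.0]
ft_force: [0.5, 0.3, 1.0]
grip_width: 0.999
grasp_force: 0.0
clock: 3.15
position: [0.4615, -0.3064, 0.5085]
ee_rot: [0.644, 0.765, -0.0, -0.0]
ft_force: [-1.0, -0.2, 0.3]
grip_width: 1.001
grasp_force: 0.0
```

```bash
python3 -m creep '{"slide":[[-0.003,-0.02,0.04],[0,0,0.06],[0,0,0.06],[0,0,0.06],[0,0,0.06],[0,0,0]],"twist":[0,0,0,0,0,0]}'
python3 - <<'E'
from h import *
p=manip.camera_params("wrist");im,d=manip.camera("wrist");cv2.imwrite("pics/w1.png",im)
w=cloud("wrist",d,p);m=((w[...,2]>.012)&(w[...,2]<.06)).astype(np.uint8)
n,l,st,c=cv2.connectedComponentsWithStats(m)
for i in range(1,n):
    if st[i,4]<150: continue
    q=w[l==i];t=np.percentile(q[:,2],80);s=q[q[:,2]>t-.005];print(st[i],t,(s.min(0)+s.max(0))/2,np.ptp(s,0))
E
```

```text
clock: 3.9
position: [0.4413, -0.3095, 0.2261]
ee_rot: [0.643, 0.766, -0.0, -0.003]
ft_force: [-0.2, -0.6, 1.6]
grip_width: 1.0
grasp_force: 0.0
[ 325    0  249  133 9018] 0.04532412880955141 [ 0.5319 -0.1864  0.044 ] [0.2038 0.0799 0.0074]
[ 230  109   40   40 1014] 0.024529492803941618 [ 0.373  -0.2554  0.023 ] [0.0327 0.0329 0.0068]
[ 604  159   36  147 2715] 0.03861649509902126 [ 0.7296 -0.3097  0.0453] [0.0097 0.0677 0.0233]
[ 291  181   49   51 1695] 0.03258548095296849 [ 0.4404 -0.3119  0.0314] [0.0434 0.0431 0.0069]
[ 412  223   46   45 1273] 0.01463894160911354 [ 0.5594 -0.3312  0.0145] [0.043  0.0431 0.0049]
[318 268  35  36 883] 0.024489079004447134 [ 0.4733 -0.3857  0.0228] [0.0329 0.0326 0.0066]
[ 534  318   94   65 3257] 0.03164472063258525 [ 0.7272 -0.4089  0.0302] [0.0772 0.0551 0.0071]
[542 462  46  18 608] 0.03167498443331687 [ 0.7493 -0.5503  0.0336] [0.0566 0.0034 0.0137]
```

View pics/w1.png

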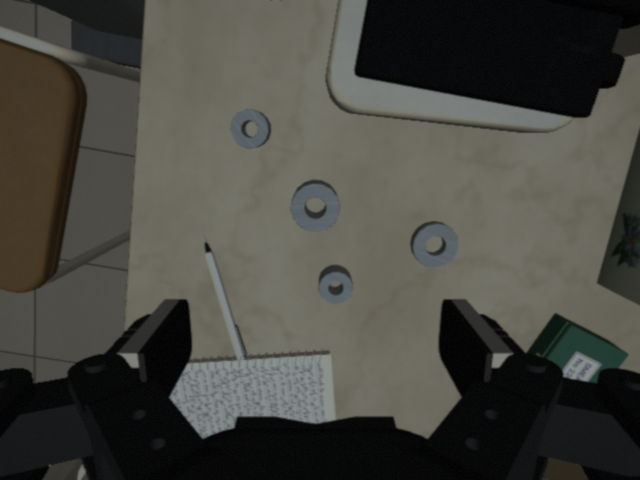

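The wrist view shows the sleeve at (316,206), small rings at (250,129) and (336,286), and the collar at (435,244). The approach is clear, so I'll descend and grip.

```bash
python3 -m creep '{"slide":[[-0.002,-0.001,0.05],[0,0,0.05],[0,0,0.05],[0,0,0.045],[0,0,0.025],[0,0,0]],"twist":[0,0,0,0,0,0]}'
python3 -m creep '{"slide":[[0,0,0],[0,0,0],[0,0,0],[0,0,0],[0,0,0],[0,0,0]],"twist":[0,0,0,0,0,0]}' 20 40
```

```text
clock: 4.7
position: [0.4436, -0.3148, 0.01]
ee_rot: [0.643, 0.766, 0.0, 0.0]
ft_force: [0.1, -0.2, 1.2]
grip_width: 1.0
grasp_force: 0.0
clock: 5.45
position: [0.4421, -0.3155, 0.0099]
ee_rot: [0.644, 0.765, 0.0, 0.001]
ft_force: [-3.7, 0.8, 10.7]
grip_width: 0.199
grasp_force: 5.0
```

```bash
python3 - <<'E'
from h import *
im,d=manip.camera("wrist");cv2.imwrite("pics/w2.png",im)
o=manip.get_obs();print(o["grip_width"],o["grasp_force"],o["ft_force"],o["position"])
E
```

```text
0.20147348821575786 4.976443721675068 [-1.9485  1.3469  9.925 ] [ 0.4421 -0.3155  0.0099]
```

View pics/w2.png

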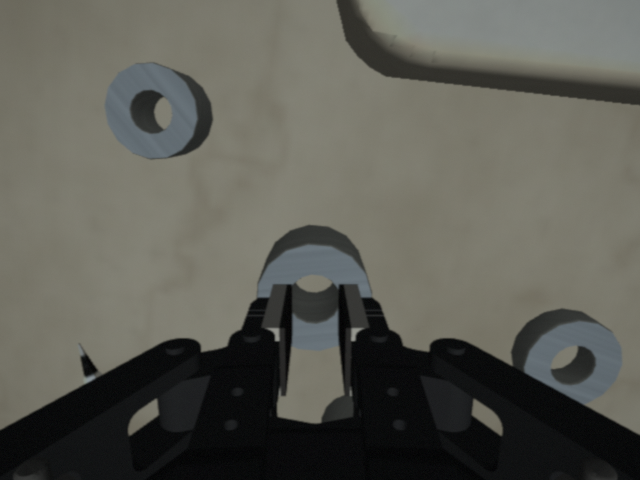

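The sleeve still stands upright at (315,290), but the fingers have closed to 17 mm over it. I'll measure where it is now.

```bash
python3 - <<'E'
from h import *
p=manip.camera_params("wrist");im,d=manip.camera("wrist")
w=cloud("wrist",d,p)
print(-p["R"].T@p["t"])
for v in range(225,420,10): print(v,w[v,315],w[v,275],w[v,283])
m=((w[...,2]>.026)&(w[...,2]<.045)).astype(np.uint8)
q=w[220:360,255:375];q=q[(q[...,2]>.026)&(q[...,2]<.04)];print(q.min(0),q.max(0))
print(manip.pinch_z)
E
```

```text
[ 0.4302 -0.2503  0.175 ]
225 [ 0.4376 -0.2906  0.0021] [ 0.4205 -0.2941 -0.0003] [ 0.4239 -0.2936 -0.0008]
235 [ 0.4375 -0.2904  0.0196] [ 0.4212 -0.2985 -0.0002] [ 0.4247 -0.2971  0.003 ]
245 [ 0.4376 -0.2911  0.0314] [ 0.4223 -0.3002  0.0092] [ 0.4259 -0.2959  0.0219]
255 [ 0.4382 -0.2946  0.0321] [ 0.4237 -0.2983  0.0282] [ 0.4268 -0.2968  0.0313]
265 [ 0.4388 -0.2983  0.0321] [ 0.4245 -0.3005  0.0331] [ 0.4274 -0.3     0.0329]
275 [ 0.4416 -0.314  -0.0006] [ 0.425  -0.3049  0.0315] [ 0.4279 -0.3046  0.031 ]
285 [ 0.4424 -0.3186 -0.0001] [ 0.4258 -0.3066  0.0369] [ 0.4286 -0.3059  0.0374]
295 [ 0.4428 -0.3211  0.0053] [ 0.4266 -0.3061  0.0467] [ 0.4292 -0.306   0.0459]
305 [ 0.4428 -0.3209  0.0163] [ 0.4273 -0.3063  0.0541] [ 0.4298 -0.3057  0.0544]
315 [ 0.4427 -0.3206  0.0265] [ 0.428  -0.3059  0.0619] [ 0.4303 -0.3052  0.0624]
325 [ 0.443  -0.3222  0.0316] [ 0.4285 -0.3056  0.0687] [ 0.4308 -0.3058  0.0675]
335 [ 0.4436 -0.3261  0.0322] [ 0.429  -0.3082  0.0695] [ 0.4312 -0.3082  0.0688]
345 [ 0.4443 -0.3301  0.0325] [ 0.4295 -0.3095  0.0727] [ 0.4317 -0.3106  0.0701]
355 [ 0.4484 -0.3535  0.    ] [ 0.4299 -0.3097  0.0773] [ 0.4322 -0.3136  0.0702]
365 [ 0.4494 -0.3589 -0.0003] [ 0.4304 -0.3117  0.0788] [ 0.4327 -0.317   0.0699]
375 [ 0.4502 -0.3638  0.0005] [ 0.4308 -0.3154  0.0777] [ 0.4332 -0.3205  0.0695]
385 [ 0.451  -0.3686  0.0014] [ 0.4313 -0.3182  0.078 ] [ 0.4337 -0.3239  0.0693]
395 [ 0.4521 -0.3748  0.0004] [ 0.4317 -0.3212  0.0781] [ 0.4342 -0.3274  0.0691]
405 [ 0.4531 -0.3803  0.0004] [ 0.4322 -0.3246  0.0778] [ 0.4376 -0.3839 -0.0008]
415 [ 0.454  -0.386   0.0004] [ 0.4325 -0.3239  0.0826] [ 0.4385 -0.389  -0.    ]
[ 0.4187 -0.3334  0.026 ] [ 0.4618 -0.2899  0.04  ]
0.0187
```

```bash
cat > tip.py <<'E'
from h import *
p=manip.camera_params("wrist");o=manip.get_obs();im,d=manip.camera("wrist");w=cloud("wrist",d,p)
q=w[200:479,60:580].reshape(-1,3);T=o["position"];print("tcp",T,"ft",o["ft_force"],o["grip_width"])
a=(q-T);a=a[(a[:,2]>-.06)&(a[:,2]<.05)&(np.abs(a[:,1])<.03)&(np.abs(a[:,0])<.07)&(q[:,2]>.045)]
for s in(-1,1):
    b=a[a[:,0]*s>0]
    if len(b):i=b[:,2].argmin();print(s,"lowest rel tcp",b[i],len(b), "inner", np.abs(b[b[:,2]<b[i,2]+.01,0]).min())
E
python3 -m creep '{"slide":[[0,0,-0.06],[0,0,-0.05],[0,0,0]],"twist":[0,0,0]}'; python3 tip.py
python3 -m creep '{"slide":[[0,0,0],[0,0,0],[0,0,0],[0,0,0]],"twist":[0,0,0,0]}' 100; python3 tip.py
```

```text
clock: 5.92
position: [0.4435, -0.3163, 0.1225]
ee_rot: [0.644, 0.765, 0.001, 0.003]
ft_force: [0.2, 0.3, -0.9]
grip_width: 0.198
grasp_force: 0.0
tcp [ 0.4435 -0.3163  0.1225] ft [ 0.2048  0.3331 -0.9073] 0.19812812115879455
-1 lowest rel tcp [-0.0107  0.0081  0.0234] 1369 inner 0.007272993541152906
1 lowest rel tcp [0.0061 0.0114 0.0243] 1364 inner 0.005777610073411044
clock: 6.48
position: [0.4414, -0.3149, 0.1184]
ee_rot: [0.644, 0.765, -0.0, -0.0]
ft_force: [-0.9, 0.1, 1.2]
grip_width: 0.998
grasp_force: 0.0
tcp [ 0.4414 -0.3149  0.1184] ft [-0.9341  0.0742  1.1692] 0.998018753423405
-1 lowest rel tcp [-0.0422 -0.0115  0.0346] 1303 inner 0.04056494817178624
1 lowest rel tcp [0.0427 0.0027 0.035 ] 1297 inner 0.039168076968208954
```

The fingertips really end about 23 mm behind the reported TCP when nearly shut, and 35 mm behind it when open. I'll go down lower, watching the force.

```bash
python3 -m creep '{"slide":[[0.003,0,0.05],[0,0,0.05],[0,0,0.02],[0,0,0]],"twist":[0,0,0,0]}'
python3 -m creep '{"slide":[[0,0,0.01],[0,0,0.004],[0,0,0]],"twist":[0,0,0]}'
python3 -m creep '{"slide":[[0,0,0],[0,0,0],[0,0,0],[0,0,0],[0,0,0],[0,0,0]],"twist":[0,0,0,0,0,0]}' 20 40
```

```text
clock: 7.02
position: [0.4405, -0.3121, -0.0016]
ee_rot: [0.644, 0.765, -0.001, -0.001]
ft_force: [1.2, -0.3, -0.3]
grip_width: 1.002
grasp_force: 0.0
clock: 7.4
position: [0.4414, -0.312, -0.0149]
ee_rot: [0.644, 0.765, 0.0, 0.0]
ft_force: [0.3, -0.8, -0.1]
grip_width: 1.003
grasp_force: 0.0
clock: 8.15
position: [0.4413, -0.312, -0.0147]
ee_rot: [0.644, 0.765, 0.0, 0.0]
ft_force: [-1.5, 1.1, 7.2]
grip_width: 0.505
grasp_force: 39.9
```

```bash
python3 -m creep '{"slide":[[0,0,-0.03],[0,0,-0.06],[0,0,-0.06],[0,0,-0.06],[0,0,-0.06],[0,0,-0.06],[0,0,-0.06],[0,0,-0.06]],"twist":[0,0,0,0,0,0,0,0]}'
python3 -m creep '{"slide":[[0,0,-0.06],[0,0,0]],"twist":[0,0]}'
python3 -m creep '{"slide":[[0.05,0.018,0],[0.05,0.018,0],[0.05,0.018,0],[0.05,0.018,0],[0.05,0.018,0],[0.05,0.018,0],[0.05,0.018,0],[0.05,0.018,0]],"twist":[0,0,0,0,0,0,0,0]}'
python3 -m creep '{"slide":[[0,0,0.06],[0,0,0.06],[0,0,0.04],[0,0,0]],"twist":[0,0,0,0]}'
python3 - <<'E'
from h import *
o=manip.get_obs();print(o["position"],o["ee_rot"])
p=manip.camera_params("wrist");im,d=manip.camera("wrist");cv2.imwrite("pics/w3.png",im);np.save("pics/w3.npy",cloud("wrist",d,p))
im,d=manip.camera("side");cv2.imwrite("pics/s3.png",im);np.save("pics/s3.npy",cloud("side",d))
im2,d=manip.camera("top");np.save("pics/t3.npy",cloud("top",d))
a=cv2.imread("pics/w3.png")
cv2.imwrite("pics/m3.png",np.hstack([cv2.resize(a,(400,300)),cv2.resize(im[130:310,180:420],(400,300))]))
E
```

```text
clock: 9.15
position: [0.4405, -0.3119, 0.437]
ee_rot: [0.644, 0.765, 0.001, 0.0]
ft_force: [1.1, 0.1, -0.4]
grip_width: 0.5
grasp_force: 41.1
clock: 9.4
position: [0.4416, -0.313, 0.4984]
ee_rot: [0.644, 0.765, -0.0, 0.003]
ft_force: [0.5, -1.0, -1.4]
grip_width: 0.502
grasp_force: 41.1
clock: 10.4
position: [0.5146, 0.1084, 0.4939]
ee_rot: [0.644, 0.765, -0.0, -0.0]
ft_force: [0.1, -0.9, -0.1]
grip_width: 0.505
grasp_force: 41.1
clock: 10.9
position: [0.5129, 0.1065, 0.3319]
ee_rot: [0.644, 0.765, -0.002, -0.001]
ft_force: [0.6, 0.4, 0.7]
grip_width: 0.504
grasp_force: 41.1
[0.5129 0.1065 0.3319] [ 0.6439  0.7651 -0.0025 -0.0015]
```

View pics/m3.png

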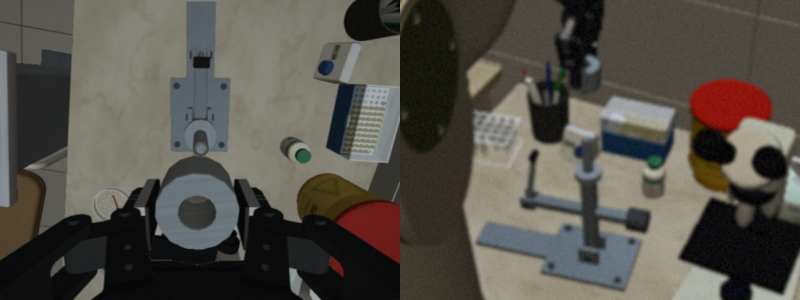

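The wrist view shows the sleeve held upright, its top centred near (315,342) in full-size pixels. The spindle and shoulder are just ahead near (320,220), and the folded foot is at (322,98). I'll take the relative offsets from the wrist cloud.

```bash
cat > rel.py <<'E'
from h import *
import sys
def run(w):
    q=w[260:420,230:400].reshape(-1,3);zt=np.nanpercentile(q[:,2],95)
    T=manip.get_obs()["position"]
    m=((w[...,2]>T[2]+.039)&(w[...,2]<T[2]+.052));m[:,:235]=0;m[:,400:]=0;m[:255]=0
    n,l,st,c=cv2.connectedComponentsWithStats(m.astype(np.uint8));i=1+st[1:,4].argmax()
    q=w[l==i]; print("sleeve top",np.median(q[:,2]),len(q));C,r=cv2.minEnclosingCircle(q[:,:2].astype(np.float32))
    print("sleeve c",C,r,"mid",(np.percentile(q,1,axis=0)+np.percentile(q,99,axis=0))/2)
    q=w.reshape(-1,3)
    for a,b in((.188,.199),(.2,.235),(.235,.25),(.251,.262)):
        s=q[(q[:,2]>a)&(q[:,2]<b)&(abs(q[:,1]-.107)<.04)&(abs(q[:,0]-.518)<.04)]
        if len(s):print(a,len(s),s.min(0),s.max(0),(s.min(0)+s.max(0))[:2]/2,s.mean(0))
    s=q[(q[:,2]>.19)&(q[:,2]<.22)&(q[:,1]>.17)&(q[:,1]<.22)&(abs(q[:,0]-.505)<.03)];print("foot",s.min(0),s.max(0),len(s))
if __name__=="__main__":
    if len(sys.argv)>1: w=np.load(sys.argv[1])
    else:
        p=manip.camera_params("wrist");im,d=manip.camera("wrist");w=cloud("wrist",d,p)
    run(w);print(manip.get_obs()["position"],manip.get_obs()["ft_force"])
E
python3 rel.py pics/w3.npy
```

```text
sleeve top 0.37853371938007346 12247
sleeve c (0.5126315951347351, 0.11119861900806427) 0.027033329010009766 mid [0.512  0.1074 0.3816]
0.188 1440 [0.4961 0.089  0.1881] [0.5356 0.1268 0.1989] [0.5158 0.1079] [0.5147 0.1117 0.1939]
0.2 218 [0.5077 0.1062 0.2001] [0.5233 0.1155 0.2348] [0.5155 0.1109] [0.5142 0.1134 0.2186]
0.235 124 [0.5077 0.0999 0.2353] [0.5235 0.1156 0.2499] [0.5156 0.1078] [0.5144 0.1133 0.2431]
0.251 466 [0.5078 0.0998 0.251 ] [0.5232 0.1151 0.2576] [0.5155 0.1074] [0.5154 0.1084 0.2542]
foot [0.4929 0.1827 0.2019] [0.5118 0.1962 0.2097] 480
[0.5154 0.1067 0.3366] [ 1.3079  0.142  -0.4298]
```

```bash
cat > rel2.py <<'E'
from h import *
def circ(P):
    A=np.c_[2*P[:,:2],np.ones(len(P))];s=np.linalg.lstsq(A,(P[:,:2]**2).sum(1),rcond=None)[0]
    return s[:2],np.sqrt(s[2]+s[:2]@s[:2])
def meas():
    p=manip.camera_params("wrist");im,d=manip.camera("wrist");w=cloud("wrist",d,p);K=p["intrinsics"]
    z0=np.nanmedian(w[355:380,305:325,2]) if 0 else None
    h=w[250:430,230:400,2];v=h[(h>.3-.06)];hist,e=np.histogram(h[~np.isnan(h)],np.arange(.2,.5,.003));k=hist.argmax();z0=np.median(h[(h>e[k]-.003)&(h<e[k+1]+.003)])
    m=(abs(w[...,2]-z0)<.004).astype(np.uint8);m[:,:235]=0;m[:,400:]=0
    cs,hi=cv2.findContours(m,cv2.RETR_CCOMP,cv2.CHAIN_APPROX_NONE)
    hs=[c for c,g in zip(cs,hi[0]) if g[3]>=0 and len(c)>40];c=max(hs,key=len)[:,0]
    C,r=circ(np.array([onz("wrist",u,v,z0,p) for u,v in c]))
    q=w.reshape(-1,3);s=q[(q[:,2]>.248)&(q[:,2]<.262)&(abs(q[:,1]-.107)<.03)&(abs(q[:,0]-.518)<.03)]
    S=(s.min(0)+s.max(0))[:2]/2 if len(s)>30 else np.array([np.nan]*2)
    dx=S-C;ee=manip.get_obs()["ee_rot"];x,y=ee[:2];X=np.array([x*x-y*y,2*x*y]);Y=np.array([2*x*y,y*y-x*x])
    print("ztop",z0,"bore",C,r,"spindle",S,"tool move",dx@X,dx@Y)
for i in range(3): meas()
print(manip.get_obs()["position"])
E
python3 rel2.py
```

```text
ztop 0.3831567044045312 bore [0.5146 0.1083] 0.008894387619298394 spindle [0.5156 0.1076] tool move -0.0007928032892963876 0.0008636481141216449
ztop 0.38330040081878713 bore [0.5148 0.1083] 0.008861627443018756 spindle [0.5155 0.1076] tool move -0.0008159745272941353 0.0006447840576230547
ztop 0.3831553270768107 bore [0.5147 0.1084] 0.008854144612798247 spindle [0.5155 0.1078] tool move -0.0006292196435353494 0.0006595146841574038
[0.5155 0.1068 0.3363]
```

```bash
python3 -m creep '{"slide":[[-0.0007,0.0007,0.03],[0,0,0.03],[0,0,0.02],[0,0,0]],"twist":[0,0,0,0]}'; python3 rel2.py
python3 -m creep '{"slide":[[0,0,0.006],[0,0,0.006],[0,0,0.006],[0,0,0]],"twist":[0,0,0,0]}'
```

```text
clock: 11.7
position: [0.5153, 0.106, 0.2545]
ee_rot: [0.644, 0.765, -0.001, -0.0]
ft_force: [-0.0, -0.2, -0.5]
grip_width: 0.504
grasp_force: 41.2
ztop 0.30100695783613934 bore [0.5146 0.1077] 0.008876131041018576 spindle [nan nan] tool move nan nan
ztop 0.3021389467177443 bore [0.5151 0.1078] 0.008889732754066997 spindle [nan nan] tool move nan nan
ztop 0.3026497688566307 bore [0.5154 0.1078] 0.008870166908333843 spindle [nan nan] tool move nan nan
[0.5164 0.1062 0.2562]
clock: 12.35
position: [0.5154, 0.1061, 0.2362]
ee_rot: [0.644, 0.765, -0.0, -0.0]
ft_force: [-0.5, 0.0, -0.5]
grip_width: 0.505
grasp_force: 41.2
```

```bash
python3 -m creep '{"slide":[[0,0,0.007],[0,0,0.007],[0,0,0.007],[0,0,0.007],[0,0,0]],"twist":[0,0,0,0,0]}'
python3 -m creep '{"slide":[[0,0,0.007],[0,0,0.007],[0,0,0.006],[0,0,0.004],[0,0,0]],"twist":[0,0,0,0,0]}'
```

```text
clock: 12.98
position: [0.5154, 0.1061, 0.2082]
ee_rot: [0.644, 0.765, -0.0, -0.0]
ft_force: [-0.0, 0.4, -0.1]
grip_width: 0.502
grasp_force: 41.2
clock: 13.6
position: [0.5155, 0.1061, 0.1845]
ee_rot: [0.644, 0.765, -0.0, -0.0]
ft_force: [0.2, -0.2, -0.5]
grip_width: 0.504
grasp_force: 41.2
```

```bash
python3 -m creep '{"slide":[[0,0,0.002],[0,0,0.001],[0,0,0.001],[0,0,0]],"twist":[0,0,0,0]}'
python3 -m creep '{"slide":[[0,0,0.001],[0,0,0.001],[0,0,0]],"twist":[0,0,0]}'
```

```text
clock: 14.1
position: [0.5157, 0.1061, 0.1808]
ee_rot: [0.644, 0.765, 0.0, -0.0]
ft_force: [-0.5, 0.1, -1.1]
grip_width: 0.504
grasp_force: 41.2
clock: 14.48
position: [0.5157, 0.1062, 0.1793]
ee_rot: [0.644, 0.765, 0.0, -0.0]
ft_force: [-2.0, -0.4, 4.0]
grip_width: 0.501
grasp_force: 41.7
```

Contact at the expected height. I'll release, rise and check.

```bash
python3 -m creep '{"slide":[[0,0,0],[0,0,0],[0,0,0],[0,0,0]],"twist":[0,0,0,0]}' 100
python3 -m creep '{"slide":[[0,0,-0.04],[0,0,-0.05],[0,0,-0.04],[0,0,0]],"twist":[0,0,0,0]}'
python3 - <<'E'
from h import *
p=manip.camera_params("wrist");im,d=manip.camera("wrist");cv2.imwrite("pics/w4.png",im);w=cloud("wrist",d,p).reshape(-1,3)
for a,b in((.188,.2),(.2,.22),(.22,.232),(.232,.25),(.25,.265)):
    s=w[(w[:,2]>a)&(w[:,2]<b)&(abs(w[:,1]-.107)<.04)&(abs(w[:,0]-.516)<.04)]
    if len(s):print(a,len(s),(s.min(0)+s.max(0))/2,np.ptp(s,0),np.median(s[:,2]))
s=w[(w[:,2]>.19)&(w[:,2]<.225)&(w[:,1]>.165)&(w[:,1]<.23)&(abs(w[:,0]-.505)<.03)];print("foot",s.min(0),s.max(0),len(s),s.mean(0))
E
```

```text
clock: 14.98
position: [0.5156, 0.1061, 0.1787]
ee_rot: [0.644, 0.765, 0.0, -0.0]
ft_force: [0.4, 0.9, -0.5]
grip_width: 1.001
grasp_force: 0.0
clock: 15.48
position: [0.517, 0.1063, 0.3117]
ee_rot: [0.644, 0.765, 0.002, 0.001]
ft_force: [0.2, -0.6, -1.0]
grip_width: 0.999
grasp_force: 0.0
0.188 64 [0.5123 0.1139 0.1941] [0.0372 0.0284 0.0116] 0.19737937721168175
0.2 296 [0.513  0.1141 0.21  ] [0.0384 0.0283 0.02  ] 0.2109600924049681
0.22 2840 [0.5152 0.1067 0.2259] [0.0434 0.0431 0.0116] 0.2259034273489142
0.232 178 [0.5156 0.1109 0.2411] [0.0157 0.0089 0.0176] 0.24146512472433201
0.25 580 [0.5155 0.1074 0.2543] [0.0155 0.0158 0.0086] 0.2540014862348977
foot [0.4927 0.1824 0.2015] [0.5119 0.1965 0.2097] 577 [0.5023 0.1893 0.2066]
```

The sleeve is seated, with its top at 0.226 m. Now I'll pinch the foot from above along the stand's x.

```bash
python3 -m creep '{"slide":[[0.042,0.0005,0],[0.042,0.0005,0],[0,0,0.05],[0,0,0.05],[0,0,0.03],[0,0,0.012],[0,0,0]],"twist":[0,0,0,0,0,0,0]}'
python3 -m creep '{"slide":[[0,0,0],[0,0,0],[0,0,0],[0,0,0],[0,0,0],[0,0,0],[0,0,0],[0,0,0]],"twist":[0,0,0,0,0,0,0,0]}' 8 20
python3 - <<'E'
from h import *
im,d=manip.camera("wrist");im2,_=manip.camera("side")
cv2.imwrite("pics/m5.png",np.hstack([cv2.resize(im,(400,300)),cv2.resize(im2[130:310,180:420],(400,300))]))
E
```

```text
clock: 16.4
position: [0.502, 0.1888, 0.1663]
ee_rot: [0.644, 0.765, -0.001, -0.0]
ft_force: [0.1, -0.6, 0.3]
grip_width: 0.996
grasp_force: 0.0
clock: 17.4
position: [0.5028, 0.1894, 0.1672]
ee_rot: [0.644, 0.765, 0.001, 0.0]
ft_force: [3.7, 2.4, 2.9]
grip_width: 0.202
grasp_force: 22.6
```

View pics/m5.png

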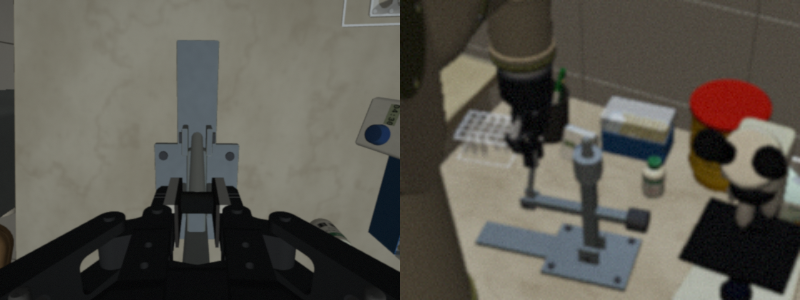

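The foot (black roller) is held between the pads and the sleeve stays seated. Now I'll swing it over centre along its arc, release and rise.

```bash
python3 -m creep '{"slide":[[0.009,0,-0.001],[0.009,0,0],[0.009,0,0.0005],[0.009,0,0.0014],[0.009,0,0.0024],[0,0,0]],"twist":[0,0,0,0,0,0]}'
python3 -m creep '{"slide":[[0,0,0],[0,0,0],[0,0,0],[0,0,-0.03],[0,0,-0.05],[0,0,-0.05]],"twist":[0,0,0,0,0,0]}' 100
python3 -m creep '{"slide":[[-0.04,0,0],[-0.04,0,0],[-0.02,0,0],[0,0,0],[0,0,0],[0,0,0],[0,0,0],[0,0,0]],"twist":[0,0,0,0,0,0,0,0]}'
python3 - <<'E'
from h import *
p=manip.camera_params("wrist");im,d=manip.camera("wrist");im2,_=manip.camera("side");np.save("pics/w6.npy",cloud("wrist",d,p))
cv2.imwrite("pics/m6.png",np.hstack([cv2.resize(im,(400,300)),cv2.resize(im2[130:310,180:420],(400,300))]))
w=np.load("pics/w6.npy").reshape(-1,3)
for a,b in((.21,.235),(.235,.245),(.248,.265)):
    s=w[(w[:,2]>a)&(w[:,2]<b)&(abs(w[:,1]-.12)<.05)&(abs(w[:,0]-.516)<.035)]
    if len(s):print(a,len(s),(s.min(0)+s.max(0))/2,np.ptp(s,0),np.median(s[:,2]))
E
```

```text
clock: 18.25
position: [0.4955, 0.2333, 0.1631]
ee_rot: [0.644, 0.765, 0.0, 0.001]
ft_force: [8.8, 0.2, -1.6]
grip_width: 0.203
grasp_force: 21.9
clock: 19.0
position: [0.4942, 0.2331, 0.2948]
ee_rot: [0.644, 0.765, -0.0, -0.0]
ft_force: [0.0, 0.7, 0.0]
grip_width: 1.001
grasp_force: 0.0
clock: 20.0
position: [0.5116, 0.1352, 0.2934]
ee_rot: [0.644, 0.765, -0.0, -0.0]
ft_force: [-0.4, 0.2, 0.0]
grip_width: 1.0
grasp_force: 0.0
0.21 3291 [0.5106 0.1347 0.2225] [0.0434 0.0432 0.0247] 0.22338575568874258
0.235 54 [0.5108 0.14   0.2401] [0.0155 0.0083 0.0091] 0.24033620202750355
0.248 653 [0.5107 0.1371 0.2517] [0.0153 0.0157 0.0073] 0.25202945365094
```

View pics/m6.png

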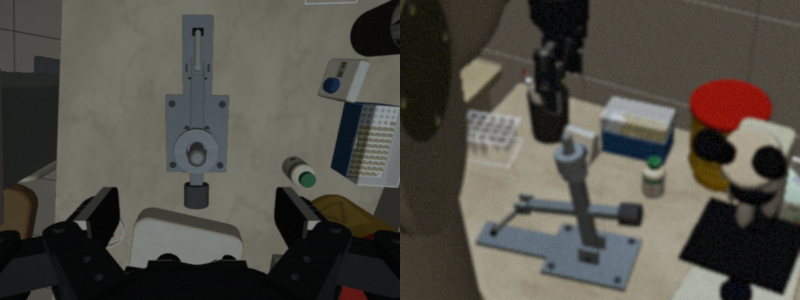

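The leg is down on the tongue, the mast leans about 0.13 rad and the sleeve is still on. I'll pinch the spindle above the sleeve and raise the mast.

```bash
python3 -m creep '{"slide":[[0.001,-0.001,0.04],[0,0,0.03],[0,0,0.014],[0,0,0]],"twist":[0,0,0,0]}'
python3 -m creep '{"slide":[[0,0,0],[0,0,0],[0,0,0],[0,0,0],[0,0,0],[0,0,0],[0,0,0],[0,0,0]],"twist":[0,0,0,0,0,0,0,0]}' 5 50
python3 -m creep '{"slide":[[-0.004,0,-0.0004],[-0.005,0,-0.0004],[-0.006,0,-0.0004],[-0.006,0,-0.0004],[-0.005,0,-0.0004],[-0.004,0,0],[0,0,0],[0,0,0]],"twist":[0,0,0,0,0,0,0,0]}'
python3 - <<'E'
from h import *
p=manip.camera_params("wrist");im,d=manip.camera("wrist");im2,d2=manip.camera("side");s2=cloud("side",d2)
cv2.imwrite("pics/m7.png",np.hstack([cv2.resize(im,(400,300)),cv2.resize(im2[130:310,180:420],(400,300))]))
w=cloud("wrist",d,p).reshape(-1,3)
s=w[(w[:,2]>.218)&(w[:,2]<.229)&(abs(w[:,1]-.12)<.05)&(abs(w[:,0]-.516)<.035)]
print("sleeve",len(s),s.min(0),s.max(0),np.median(s[:,2]))
s=s2.reshape(-1,3)
for a,b in((.12,.13),(.14,.15),(.16,.17),(.18,.19),(.195,.225)):
    q=s[(s[:,2]>a)&(s[:,2]<b)&(abs(s[:,1]-.11)<.04)&(abs(s[:,0]-.51)<.04)];print(a,len(q),(q.min(0)+q.max(0))/2)
E
```

```text
clock: 20.6
position: [0.5104, 0.1356, 0.2093]
ee_rot: [0.644, 0.765, -0.0, -0.0]
ft_force: [0.3, 1.6, 0.1]
grip_width: 1.002
grasp_force: 0.0
clock: 21.6
position: [0.5115, 0.1359, 0.2101]
ee_rot: [0.644, 0.765, 0.001, 0.001]
ft_force: [5.1, 0.5, 0.9]
grip_width: 0.16
grasp_force: 48.8
clock: 22.6
position: [0.5163, 0.1064, 0.2121]
ee_rot: [0.644, 0.765, 0.001, 0.0]
ft_force: [3.8, 2.4, 5.8]
grip_width: 0.164
grasp_force: 49.4
sleeve 4196 [0.4931 0.0869 0.218 ] [0.5363 0.1304 0.229 ] 0.22572906746293514
0.12 40 [0.5118 0.1104 0.125 ]
0.14 28 [0.5122 0.104  0.1451]
0.16 26 [0.5127 0.103  0.1653]
0.18 37 [0.5097 0.1042 0.186 ]
0.195 180 [0.5126 0.1052 0.21  ]
```

View pics/m7.png

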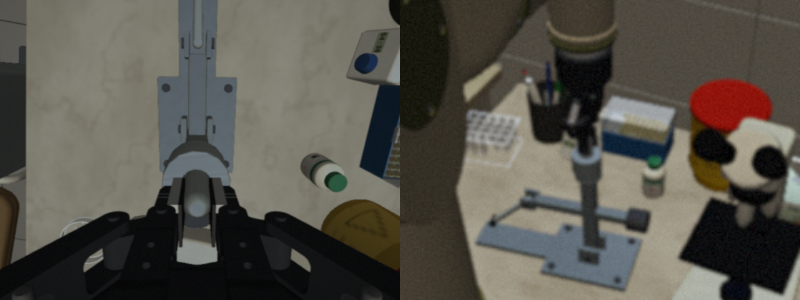

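```bash
python3 -m creep '{"slide":[[0,0,0],[0,0,0],[0,0,0],[0,0,0]],"twist":[0,0,0,0]}'
python3 - <<'E'
from h import *
im,d=manip.camera("side");s=cloud("side",d).reshape(-1,3)
q=s[(s[:,2]>.02)&(s[:,2]<.1)&(s[:,1]>.23)&(s[:,1]<.31)&(abs(s[:,0]-.49)<.04)]
q=q[q[:,1].argsort()];print(len(q),"\n",q[-12:])
E
```

```text
clock: 23.2
position: [0.5163, 0.1064, 0.2121]
ee_rot: [0.644, 0.765, 0.001, 0.0]
ft_force: [5.1, 2.6, 5.8]
grip_width: 0.165
grasp_force: 49.4
68 
 [[0.4859 0.268  0.0492]
 [0.4871 0.2683 0.0519]
 [0.4811 0.2686 0.0457]
 [0.483  0.2696 0.0474]
 [0.4822 0.27   0.0401]
 [0.4793 0.2705 0.0466]
 [0.4852 0.2707 0.0487]
 [0.4799 0.2716 0.0415]
 [0.4965 0.2718 0.0454]
 [0.4833 0.2732 0.0455]
 [0.4942 0.2734 0.047 ]
 [0.4909 0.2747 0.0455]]
```

The foot is where it should be with the leg at its stop: (0.488, 0.27), about 0.042 m up. Handing in.

```bash
python3 -c "
from workcell import manip
print(manip.hand_in())"
```

```text
the job is handed in; nothing more can be done
None
```

I handed the job in at about 23 s of the 69 s allowed, though the hand-in returned no verdict: the sleeve is seated on the shoulder, the kick leg is down at its stop, the gripper is holding the mast upright by the spindle, and nothing else was touched as far as I could tell.

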